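Back the sample wheel one notch past its pawl

TASK

The sample wheel has been fed one station too far. Lift the steel pawl out of the teeth by pushing its red thumb lever with a fingertip, push the wheel backward (clockwise seen from above) by one notch, then push the pawl fully down again into the notch so that the wheel is locked. Pick nothing up: the vials stay standing in the wheel and the things round about stay where they are.

Things in the scene. Friction and masses are not known exactly. Their poses are not given: they have to be found in the camera images.
- feeder: sample feeder fixed to the bench: blue round base, 250 mm diameter, with a 70 mm wide tongue reaching 205 mm out on its -y side, where the pawl stands. Origin on the bench at the wheel axis, z up. The white wheel above it turns about this vertical axis
- wheel (a joint): wheel angle, rad; within 0.03 of 0 at the start, grows CLOCKWISE seen from above (backward). One notch = 0.785. Pawl down blocks it backward after 0.05. Stiff (about 1 N at a peg), stays where left. The pawl fits down in the next notch back between about 0.62 and 0.83; elsewhere its nose lands on a tooth
- pawl (a joint): steel pawl's angle about its pin, rad: 0 = nose fully down in a notch, grows as the nose lifts, stop at 1.0; clears the teeth above 0.3. The pin (feeder-frame 0, -150, 48 mm, along feeder x) is stiff: the pawl stays up or down as left. The arm, 18 mm wide, reaches 54 mm from the pin towards the wheel, its top face 53 mm above the bench when down
- lever_tip (a point): top of the red-capped thumb lever, 53 mm straight above the pawl's pin when the pawl is down (101 mm above the bench). Red cap: 26 mm wide (feeder x), 10 mm thick (feeder y), the top 26 mm. Pushed outward, away from the wheel (feeder -y), it swings over and lifts the nose; pushed back towards the wheel it puts the nose down. About 1 N
- nose_tip (a point): underside of the pawl's nose, 8 mm wide, under the arm's end, 41 mm from the pin on the wheel side; pawl down: 27.5 mm above the bench, between two teeth
- wheel_centre (a point): on the wheel axis at the wheel's top face, 26 mm above the bench. Wheel 242 mm across; on its rim, 99 to 119 mm from the axis, eight dark saw teeth, 10 mm high; 46 mm from the axis eight grey vial cups, 31 mm outside, 18 mm high. Vial tops reach 90 mm above the bench
- peg_a (a point): top centre of one of eight upright yellow pegs (10 mm diameter, 66 mm above the bench, 40 mm above the wheel), 84 mm from the axis, every 45 degrees: push one sideways to turn the wheel. With joint wheel at 0 this one stands at 202.5 degrees from the feeder's x axis towards its y axis (the robot's side); backward moves it to the robot's left
- vial_blue: loose glass vial, blue cap, 22 mm diameter, 56 mm tall, standing in a cup of the wheel (2 mm play) and riding with it; must stay in its cup. Origin at the centre of its underside, z up
- vial_green: loose glass vial, green cap, blue content, 22 mm diameter, 56 mm tall, standing in a cup of the wheel (2 mm play) and riding with it; must stay in its cup. Origin at the centre of its underside, z up
- vial_white: loose glass vial, white cap, 22 mm diameter, 60 mm tall, standing in a cup of the wheel (2 mm play) and riding with it; must stay in its cup. Origin at the centre of its underside, z up
- vial_yellow: loose glass vial, green cap, pale yellow content, 22 mm diameter, 60 mm tall, standing in a cup of the wheel (2 mm play) and riding with it; must stay in its cup. Origin at the centre of its underside, z up
- beaker: bystander: clear plastic beaker, 64 mm wide, 89 mm tall, left of the feeder; leave where it is. Origin at the centre of its underside
- bottle: bystander: white dropper bottle with a red cap, 33 mm wide, 66 mm tall, left of the feeder; leave where it is. Origin at the centre of its underside
- red_marker: bystander: white marker pen with a red cap, 130 mm long, lying on the bench; leave where it is. Origin under its middle
- tape: bystander: roll of beige tape, 96 mm wide, 25 mm tall, right of the feeder; leave where it is. Origin at the centre of its underside

How it is judged:
On the way, in this order (a step that is already met when the one before it is completed fails the run):
1. the pawl is lifted clear of the teeth while the wheel is still in its first notch (value of joint pawl above 0.27 rad and value of joint wheel between -0.3 and 0.3 rad), for 0.2 s.
2. with the pawl still up, the wheel is turned backward by one notch (value of joint pawl above 0.22 rad and value of joint wheel between 0.58 and 0.87 rad), for 0.2 s.
At the end, for the whole second after the job is handed in: Wheel at rest one notch back (joint wheel 0.58 to 0.87 rad), pawl down in that notch (joint pawl under 0.09 rad), four vials standing in their cups (raised under 14 mm, tilted under 0.4 rad), and the beaker, bottle, marker and tape within 30 mm of where they stood (value of joint wheel between 0.58 and 0.87 rad and value of joint pawl below 0.09 rad and velocity of joint wheel between -0.05 and 0.05 rad/s and z of each of vial_blue, vial_green, vial_white, vial_yellow in the frame of feeder below 0.04 m and angle between each of vial_blue, vial_green, vial_white, vial_yellow's own z axis and vertical below 0.4 rad and horizontal distance between each of vial_blue, vial_green, vial_white, vial_yellow and wheel_centre below 0.056 m and distance of each of beaker, bottle, red_marker, tape from where it was at the start of the episode below 0.03 m); the robot touches nothing.
It fails at once if a vial is lifted out of its cup or tipped over (z of any of vial_blue, vial_green, vial_white, vial_yellow in the frame of feeder above 0.042 m or angle between any of vial_blue, vial_green, vial_white, vial_yellow's own z axis and vertical above 0.45 rad).
It fails at once if a bystander is shoved away, lifted or carried (distance of any of beaker, bottle, red_marker, tape from where it was at the start of the episode above 0.03 m).
It also fails if it takes over 67 s, if anything falls off the work surface, if the arm or the gripper's body presses on something with over 40 N, if the wrist force passes 120 N, or if a joint passes its speed limit or range.

ROBOT

A 7-joint arm with a two-finger parallel gripper is mounted at the origin on the work surface; the furniture and walls round the work are solid. World frame = base frame: x ahead of the robot, y to its left, z up, the work surface at z = 0. Lengths are in m, angles in rad, forces in N, time in s.
With the tool pointing down it reaches from about 0.35 to 0.9 m from the base axis. Payload 7.2 kg.
Tool frame: the origin (TCP) lies on the centre line of the jaws, within the pads' length; the fingertips stand 25 mm ahead of it and the grasp point (between the pads) lies 6 mm ahead of it (tip_reach is the z of the fingertips in the tool frame, in m); z points along the fingers, y is the direction in which the jaws open and shut (so a half turn about z gives the same grasp; the last joint's range is limited). The gripper opens to 88 mm and grips with 3 to 60 N. Pads are 20 mm wide; open, the fingers measure 115 mm over their backs; the gripper's body (75 mm by 178 mm) begins 61 mm behind the grasp point.
Start: joints at [1.125, 0.411, -0.013, 1.596, 0.006, 1.134, -0.082], TCP at [0.231, -0.581, 0.248] pointing down, gripper open.
Joint ranges: [-2.95, 2.95], [-0.29, 1.99], [-1.47, 1.44], [0.14, 2.54], [-1.03, 4.17], [0.13, 1.85], [-2.86, 2.86]. Speed limits (rad/s): [2.39, 2.39, 3.01, 3.01, 3.14, 3.14, 3.14].

INTERFACE

Orientations are given as a unit quaternion [w, x, y, z].
In Python, from station import * gives the robot as it stands.
- The arm moves only by the tool carry_out, never from a script. Its argument "moves" is text: rows parted by semicolons, each of 4 numbers parted by spaces: the shift along the tool's x, y, z in cm, then the turn about the tool's z in degrees. A call has 1 to 10 rows; each row is the pose to reach, as a shift and turn from the pose measured when the call began, along the tool's axes at that moment; what a row does not reach only later rows make up. A row lasts 1/10 s, in which the tool goes at most 50 mm and 8.59 degrees, less where a joint would pass 70% of its speed; a pose out of reach is approached as far as the arm can. A call with a gripper value outside its range is refused whole. "gripper" is the opening, from 0 (shut) to 1 (fully open), set as the call begins (left out, the last holds). The fingers move at their own pace and stop on an object; "newtons" is the grip in N (left out, the last holds). Time passes only in rows, so rows that repeat a pose let the fingers close. It gives the time, the measured TCP pose, the force and the opening at its end, in the units of the state.
- get_state(): the state, without advancing time (a new reading comes with each control period).
- read_camera(name): name is "scene" or "top" or "wrist"; returns a dict with "img" (400x640x3 uint8, red, green, blue), "depth" (400x640 float32, m along the optical axis (not along the pixel's ray), 0 where there is no reading), "fx", "fy", "cx", "cy" (pixels), "D" ([k1, k2, p1, p2, k3] as OpenCV has them; the pictures are not rectified), "origin" and "rotation" of the camera in the world; the wrist camera has in their place "mount" (4x4, takes a point from camera to tool coordinates, whose origin is the TCP and whose axes are the flange's). Camera axes: x right, y down, z forward; pixel columns grow to the right and rows downward; lengths in m; the calibration is good to about 2 mm. A picture is of the moment at which its call begins: read the wrist's pose just before it.
- job_done(): hands the job in, once; it reports no verdict.
The state is a dict: "clock": time; "q": joint angles; "joint_velocities": joint speeds; "effort": joint torques, N m; "position": TCP position; "tcp_rot": TCP orientation; "force": force on the tool from outside, world axes, zero at the start; "ft_torque": the same for the moment, N m; "opening": finger opening in m.
Only numpy, scipy, OpenCV 4.12 (cv2) and the standard library are available. Lean on these libraries where they do the work, as an engineer would, in place of code of your own. Each camera call takes 0.05 s, during which the arm holds its last target.

## Working session

There is one attempt and no reset: what is moved stays moved. The work goes in short steps, Python scripts to look and compute and a tool call to move; the robot and the scene stay as the last step left them, time stands still between calls to the robot, and variables do not carry over. Pictures are saved under pics/ and viewed, and the job is handed in when it is done.

Besides the shell and the picture viewer there is one more tool, called after "Request:" by a JSON object that holds its "method" and its "body". carry_out: Moves the arm, as the interface text tells. Its arguments: {"type":"object","properties":{"moves":{"type":"string"},"gripper":{"type":"number"},"newtons":{"type":"number"}},"required":["moves"]}

```bash
mkdir -p pics; ls; python3 - <<'E'
from station import *
import cv2,numpy as np,pickle
s=get_state();print(s)
for n in ("top","scene"):
    c=read_camera(n);pickle.dump(c,open(n+'.pkl','wb'))
    cv2.imwrite(f'pics/{n}0.png',c['img'][:,:,::-1])
    print(n,c['fx'],c['fy'],c['cx'],c['cy'],c['D'],c['origin'],c['rotation'])
E
```

```text
pics
{'clock': 0.0, 'q': array([ 1.12477895,  0.41193226, -0.01269949,  1.59702888,  0.0055917 ,
        1.13432319, -0.08219403]), 'joint_velocities': array([ 0.00100261,  0.00069237,  0.0009642 ,  0.00060693, -0.00011076,
       -0.00091241,  0.00105331]), 'effort': array([ 1.09201683e-03, -5.87952840e+01,  6.42501879e-01, -2.91077650e+01,
       -5.37367584e-02,  1.83148845e-02,  1.27267795e-04]), 'position': array([ 0.23034272, -0.58049921,  0.24679517]), 'tcp_rot': array([-8.00579768e-04,  9.82207959e-01,  1.87794672e-01, -2.11639508e-04]), 'force': array([ 0.31251622,  0.25747148, -0.89329621]), 'ft_torque': array([-0.05406258,  0.04903219, -0.01459468]), 'opening': 0.08786254116846091}
top 476.47459414173437 476.47459414173437 323.04105883973466 196.2581639608346 [-0.13024964  0.          0.          0.          0.        ] [ 0.32205007 -0.03115486  1.45597121] [ 0.0424461  -0.695547    0.71513337 -0.05474448]
scene 410.68671460087376 410.68671460087376 325.32963045125143 193.0171644933731 [-0.04805542  0.          0.          0.          0.        ] [-0.00130091  0.89523662  0.75937559] [ 0.11545621 -0.2254994   0.844626   -0.47162147]
```

View pics/top0.png

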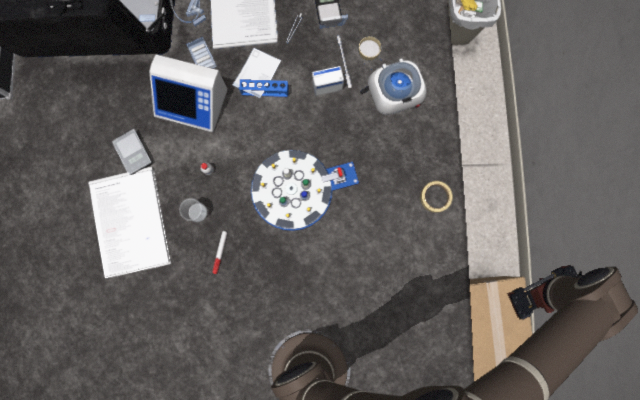

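View pics/scene0.png

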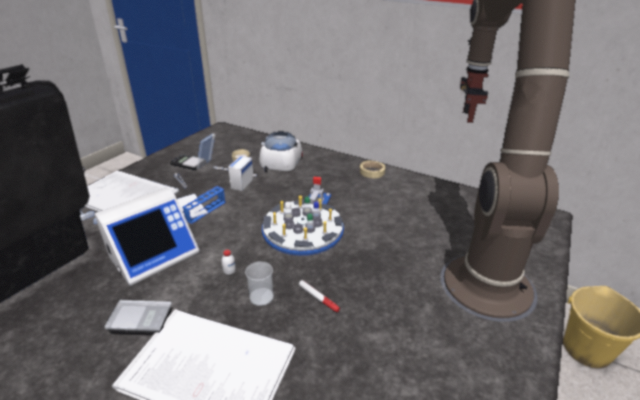

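```bash
cat > h.py <<'E'
import cv2,numpy as np,pickle
from scipy.spatial.transform import Rotation as R
def rot(q): 
    q=np.array(q)
    return q if q.shape==(3,3) else R.from_quat([q[1],q[2],q[3],q[0]]).as_matrix()
def K(c): return np.array([[c['fx'],0,c['cx']],[0,c['fy'],c['cy']],[0,0,1.]])
def ray(c,u,v):
    p=cv2.undistortPoints(np.array([[[u,v]]],float),K(c),np.array(c['D']))[0,0]
    return np.array([p[0],p[1],1.])
def onz(c,u,v,z):
    d=rot(c['rotation'])@ray(c,u,v);o=np.array(c['origin'])
    return o+d*(z-o[2])/d[2]
def proj(c,P):
    Rm=rot(c['rotation']);pc=(np.atleast_2d(P)-c['origin'])@Rm
    return cv2.projectPoints(pc.reshape(-1,1,3),np.zeros(3),np.zeros(3),K(c),np.array(c['D']))[0][:,0]
def dep(c,u,v):
    d=c['depth'][int(round(v)),int(round(u))]
    return np.array(c['origin'])+rot(c['rotation'])@(ray(c,u,v)*d)
E
python3 - <<'E'
from h import *
c=pickle.load(open('top.pkl','rb'))
im=c['img'][140:240,240:370,::-1]
cv2.imwrite('pics/topc.png',cv2.resize(im,None,fx=6,fy=6,interpolation=cv2.INTER_CUBIC))
s=pickle.load(open('scene.pkl','rb'))
im=s['img'][165:265,250:360,::-1]
cv2.imwrite('pics/scenec.png',cv2.resize(im,None,fx=6,fy=6,interpolation=cv2.INTER_CUBIC))
print(onz(c,291,188,.026),onz(c,341,173,.1),dep(c,291,188),dep(c,341,173))
E
```

```text
[0.54755804 0.03757978 0.026     ] [ 0.57601953 -0.11147419  0.1       ] [0.54420309 0.03655719 0.04727407] [ 0.57526905 -0.11123684  0.10400689]
```

View pics/topc.png

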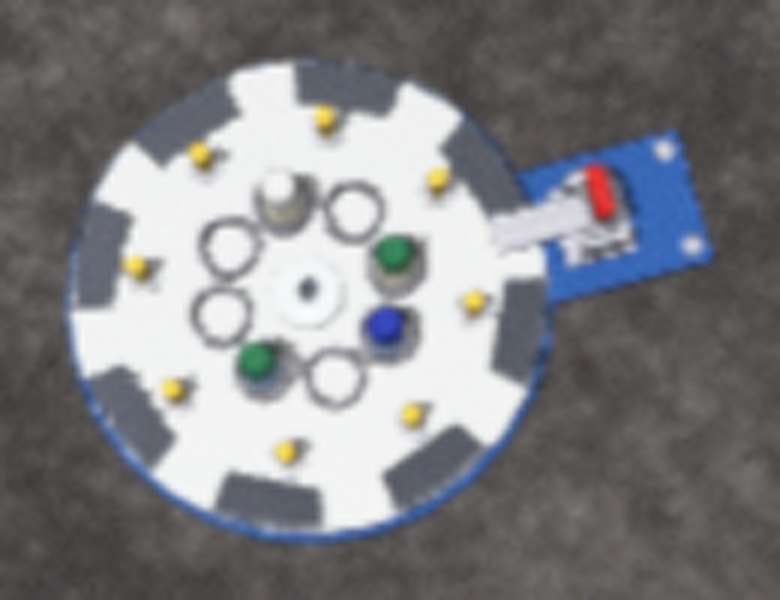

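View pics/scenec.png

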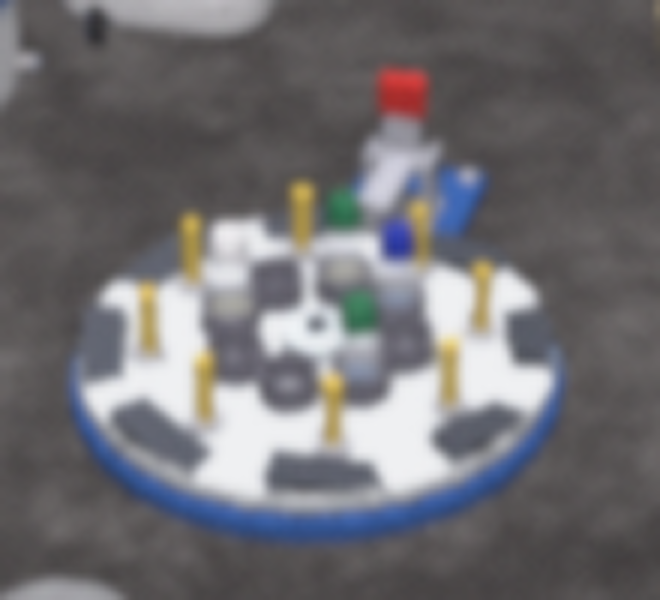

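```bash
python3 - <<'E'
from h import *
from scipy.optimize import least_squares
c=pickle.load(open('top.pkl','rb'))
f=lambda p:((p[0]+.5)/6-.5+240,(p[1]+.5)/6-.5+140)
pk=[(326,119),(201,154),(135,267),(172,389),(288,451),(413,415),(475,301),(438,181)]
P=np.array([onz(c,*f(p),.064) for p in pk])
r=least_squares(lambda x:np.hypot(P[:,0]-x[0],P[:,1]-x[1])-x[2],[.547,.037,.084]);print(r.x,r.fun*1e3)
C=r.x[:2]
a=np.degrees(np.arctan2(P[:,1]-C[1],P[:,0]-C[0]));print(a%45, a)
print('hub',onz(c,*f((307,290)),.03))
for n,p,z in [('lev',(600,192),.1),('bolt1',(665,150),.02),('bolt2',(694,245),.02),('t1',(677,131),.018),('t2',(712,258),.018),('ts',(528,172),.018),('ts2',(555,301),.018)]:
    q=onz(c,*f(p),z);d=q[:2]-C;print(n,q,np.hypot(*d),np.degrees(np.arctan2(d[1],d[0])))
# depth around lever and tongue
for p in [(600,180),(604,205),(640,180),(665,150),(694,245),(540,222)]:
    print(p,dep(c,*f(p)))
E
```

```text
[0.54495721 0.03735804 0.08369718] [-0.18352167 -0.14201806  0.801458   -0.35501225 -0.58380031  0.39476342
  0.45372965 -0.38559878]
[36.79194437 37.15246496 37.76262047 37.27387764 38.09826307 37.80263786
 37.62327719 36.71767372] [  -8.20805563   37.15246496   82.76262047  127.27387764  173.09826307
 -142.19736214  -97.37672281  -53.28232628]
hub [0.54720279 0.03813947 0.03      ]
lev [ 0.58029639 -0.10751066  0.1       ] 0.14911672295595774 -76.29104036671521
bolt1 [ 0.61659954 -0.14612552  0.02      ] 0.19697420989321746 -68.67152386903315
bolt2 [ 0.56681387 -0.1590998   0.02      ] 0.1976699132158898 -83.65173849261711
t1 [ 0.62681842 -0.15284239  0.018     ] 0.2070687355076917 -66.7132252708233
t2 [ 0.56018565 -0.16823319  0.018     ] 0.20615445394502277 -85.76375617813042
ts [ 0.60727924 -0.07557409  0.018     ] 0.1289872103134248 -61.107720350106945
ts2 [ 0.54008491 -0.08729587  0.018     ] 0.12474909392475222 -92.23835823757302
(600, 180) [ 0.58589093 -0.10762405  0.10155356]
(604, 205) [ 0.57333116 -0.10905861  0.1028879 ]
(640, 180) [ 0.60191633 -0.1329573   0.01663212]
(665, 150) [ 0.61790574 -0.14663537  0.01363209]
(694, 245) [ 0.56712989 -0.15926499  0.018146  ]
(540, 222) [ 0.57348565 -0.07945473  0.06030058]
```

```bash
cat >> h.py <<'E'
C=np.array([.546,.0378]);PSI=np.radians(13.8)
N=np.array([np.sin(PSI),-np.cos(PSI)]);X=np.array([np.cos(PSI),np.sin(PSI)])
def F(x,y,z=0): # feeder -> world
    return np.r_[C+X*x-N*y,z]
def shift(s,t,yaw=None):
    T=rot(s['tcp_rot']);d=T.T@(np.array(t)-s['position'])*100
    ax=np.degrees(np.arctan2(T[1,0],T[0,0]))
    turn=0 if yaw is None else -((yaw-ax+180)%360-180)
    print('pos',s['position'].round(4),'yaw',ax.round(2),'tilt',np.degrees(np.arccos(-T[2,2])).round(2),'t',s['clock'],'| shift',d.round(2),'turn',round(turn,2),'F',np.round(s['force'],2))
E
python3 - <<'E'
from station import *
from h import *
s=get_state()
shift(s,F(0,-.119,.247),13.8)
shift(s,F(0,-.119,.247))
E
```

```text
pos [ 0.2304 -0.5805  0.2469] yaw 21.65 tilt 0.08 t 0.1 | shift [ 5.052e+01 -3.404e+01  3.000e-02] turn 7.85 F [-0.19  0.48 -0.24]
pos [ 0.2304 -0.5805  0.2469] yaw 21.65 tilt 0.08 t 0.1 | shift [ 5.052e+01 -3.404e+01  3.000e-02] turn 0 F [-0.19  0.48 -0.24]
```

Request:
{"method": "carry_out", "body": {"moves": "3 -2 0 1; 6 -4 0 2; 9 -6 0 3; 12 -8 0 4; 15 -10 0 5; 18 -12 0 6; 21 -14 0 7; 24 -16 0 7.85; 27 -18 0 7.85; 30 -20 0 7.85", "gripper": 0, "newtons": 10}}

```text
clock: 1.1
position: [0.4359, -0.2826, 0.247]
tcp_rot: [-0.001, 0.993, 0.12, -0.0]
force: [-0.0, -0.9, 0.3]
opening: 0.0113
```

```bash
python3 - <<'E'
from station import *
from h import *
s=get_state()
shift(s,F(0,-.119,.247),13.8);print(s['opening'])
E
```

```text
pos [ 0.4359 -0.2826  0.247 ] yaw 13.79 tilt 0.1 t 1.1 | shift [ 1.834e+01 -1.659e+01  1.000e-02] turn -0.01 F [-0.05 -0.9   0.3 ]
0.011308975902790253
```

Request:
{"method": "carry_out", "body": {"moves": "3 -2.8 0 0; 6 -5.5 0 0; 9 -8.2 0 0; 12 -11 0 0; 15 -13.8 0 0; 18.3 -16.6 0 0; 18.3 -16.6 3 0; 18.3 -16.6 6 0; 18.3 -16.6 9 0; 18.3 -16.6 9 0"}}

```text
clock: 2.1
position: [0.5711, -0.0774, 0.153]
tcp_rot: [-0.002, 0.993, 0.12, -0.004]
force: [-0.9, -0.1, 0.0]
opening: 0.0003
```

```bash
python3 - <<'E'
from station import *
from h import *
s=get_state()
shift(s,F(0,-.119,.108),13.8);print(s['opening'])
c=read_camera('wrist');cv2.imwrite('pics/w1.png',c['img'][:,:,::-1])
c=read_camera('scene');cv2.imwrite('pics/s1.png',cv2.resize(c['img'][115:265,230:380,::-1],None,fx=4,fy=4,interpolation=cv2.INTER_CUBIC))
E
```

```text
pos [ 0.5711 -0.0774  0.153 ] yaw 13.82 tilt 0.52 t 2.1 | shift [0.35 0.13 4.5 ] turn 0.02 F [-0.86 -0.12  0.02]
0.0002673462049107406
```

View pics/w1.png

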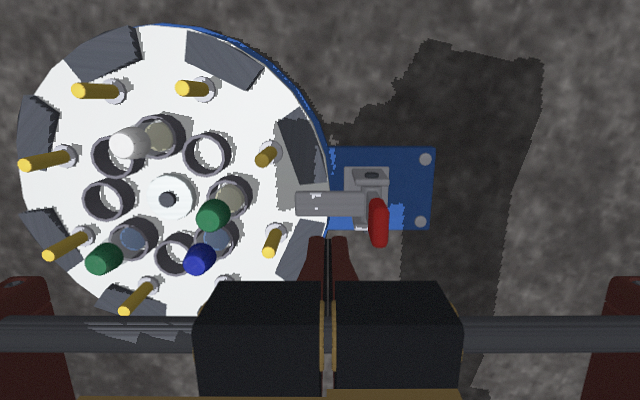

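View pics/s1.png

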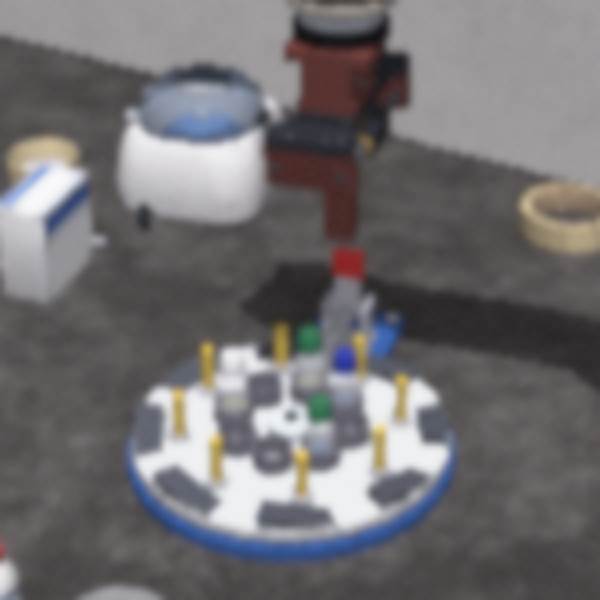

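Request:
{"method": "carry_out", "body": {"moves": "0.35 0.13 1.5 0; 0.35 0.13 3 0; 0.35 0.13 4.5 0; 0.35 0.13 4.5 0; 0.35 0.13 4.5 0"}}

```text
clock: 2.7
position: [0.577, -0.0779, 0.1116]
tcp_rot: [-0.001, 0.993, 0.12, -0.002]
force: [-0.8, -0.2, 0.2]
opening: 0.0008
```

```bash
python3 - <<'E'
from station import *
from h import *
s=get_state()
shift(s,F(0,-.1545,.108),13.8)
c=read_camera('scene');cv2.imwrite('pics/s2.png',cv2.resize(c['img'][115:265,230:380,::-1],None,fx=4,fy=4,interpolation=cv2.INTER_CUBIC))
E
```

```text
pos [ 0.577  -0.0779  0.1116] yaw 13.79 tilt 0.23 t 2.7 | shift [-0.25  3.47  0.35] turn -0.01 F [-0.84 -0.16  0.17]
```

View pics/s2.png

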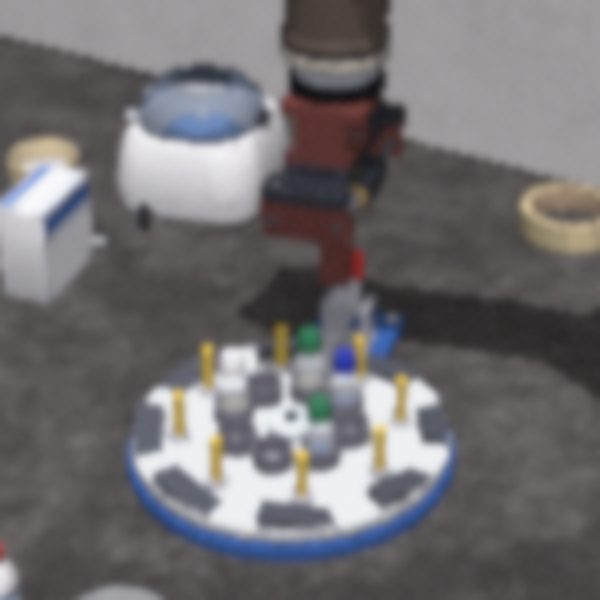

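Request:
{"method": "carry_out", "body": {"moves": "0 0.5 0.3 0; -0.2 1 0.3 0; -0.2 1.4 0.3 0; -0.2 1.8 0.3 0; -0.2 2.2 0.3 0; -0.2 2.6 0.3 0; -0.2 3 0.3 0; -0.2 3.4 0.3 0; -0.2 3.5 0.3 0; -0.2 3.5 0.3 0"}}

```text
clock: 3.75
position: [0.584, -0.1128, 0.1092]
tcp_rot: [-0.001, 0.993, 0.12, -0.001]
force: [-0.4, 0.3, -0.3]
opening: 0.0004
```

```bash
python3 - <<'E'
from station import *
from h import *
s=get_state()
shift(s,F(0,-.1545,.108),13.8)
c=read_camera('scene');cv2.imwrite('pics/s3.png',cv2.resize(c['img'][115:265,230:380,::-1],None,fx=4,fy=4,interpolation=cv2.INTER_CUBIC))
c=read_camera('wrist');cv2.imwrite('pics/w3.png',c['img'][:,:,::-1])
E
```

```text
pos [ 0.584  -0.1128  0.1092] yaw 13.78 tilt 0.15 t 3.75 | shift [-0.1  -0.08  0.12] turn -0.02 F [-0.41  0.31 -0.31]
```

View pics/w3.png

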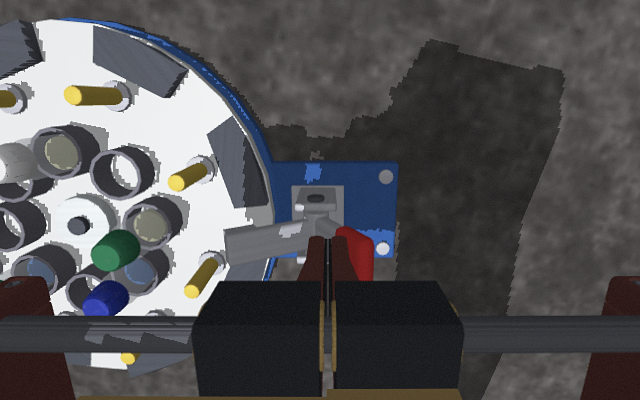

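View pics/s3.png

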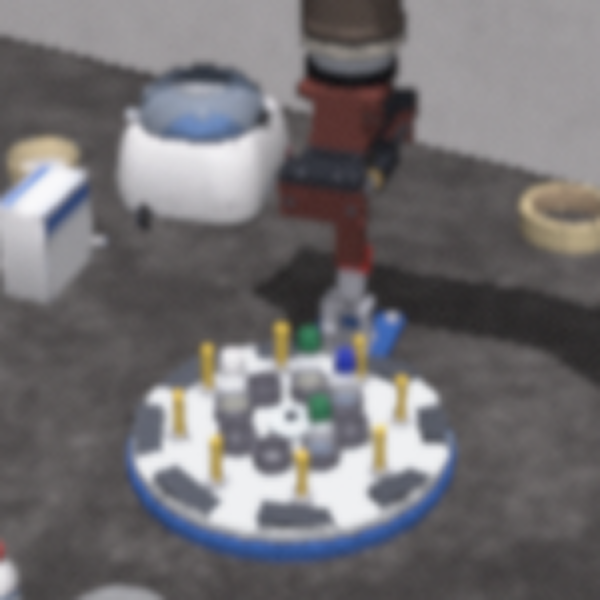

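Request:
{"method": "carry_out", "body": {"moves": "0 0.3 0 0; 0 0.6 0 0; 0 0.7 0 0; 0 0.7 0 0; 0 0 -0.5 0; 0 -1 -2 0; 0 -1 -5 0; 0 -1 -8 0; 0 -1 -11 0"}}

```text
clock: 4.75
position: [0.5817, -0.1016, 0.2218]
tcp_rot: [-0.001, 0.993, 0.121, -0.0]
force: [0.3, 0.1, 0.5]
opening: 0.0002
```

```bash
python3 - <<'E'
from station import *
from h import *
s=get_state()
shift(s,F(0,-.1545,.108),13.8)
c=read_camera('scene');pickle.dump(c,open('scene4.pkl','wb'));cv2.imwrite('pics/s4.png',cv2.resize(c['img'][165:265,250:360,::-1],None,fx=6,fy=6,interpolation=cv2.INTER_CUBIC))
c=read_camera('wrist');cv2.imwrite('pics/w4.png',c['img'][:,:,::-1])
T=np.eye(4);T[:3,:3]=rot(s['tcp_rot']);T[:3,3]=s['position']
M=T@np.array(c['mount']);c['origin']=M[:3,3];c['rotation']=M[:3,:3];pickle.dump(c,open('w4.pkl','wb'))
E
```

```text
pos [ 0.5817 -0.1016  0.2218] yaw 13.87 tilt 0.12 t 4.75 | shift [-0.14  1.08 11.37] turn 0.07 F [0.26 0.09 0.52]
```

View pics/w4.png

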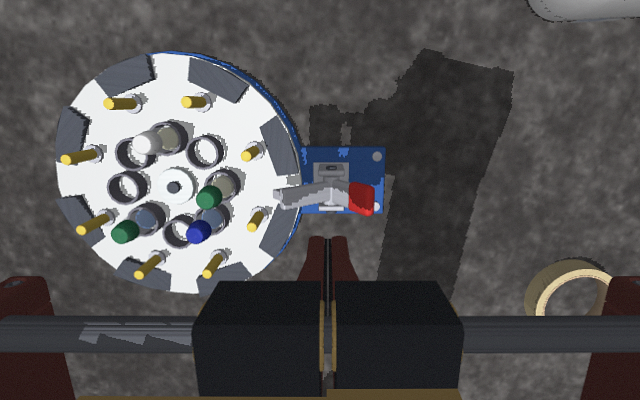

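View pics/s4.png

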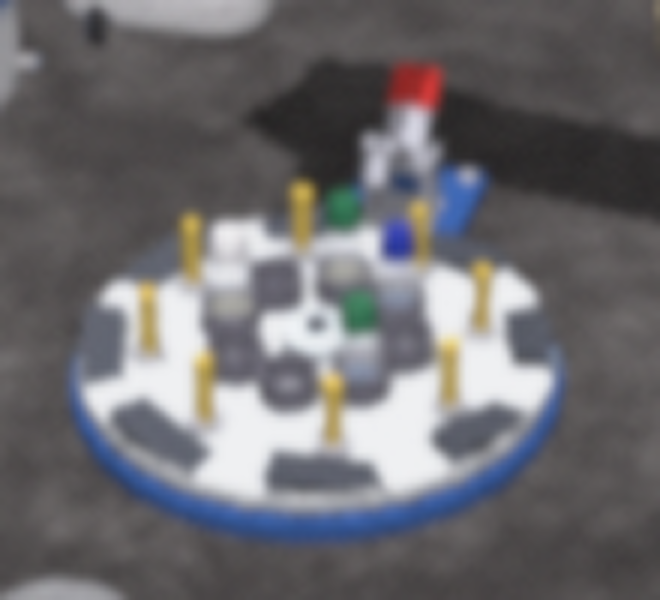

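```bash
python3 - <<'E'
from h import *
c=pickle.load(open('w4.pkl','rb'))
for p in [(373,185),(371,205),(369,198),(352,195),(355,188),(340,188),(282,194),(295,193),(310,190),(376,157),(173,187)]:
    q=dep(c,*p);d=q[:2]-C;print(p,q.round(4),'feeder x,y,z',(d@X).round(4),(-d@N).round(4),q[2].round(4))
E
```

```text
(373, 185) [ 0.5841 -0.1481  0.008 ] feeder x,y,z -0.0074 -0.1896 0.008
(371, 205) [ 0.5829 -0.1369  0.0849] feeder x,y,z -0.0059 -0.1785 0.0849
(369, 198) [ 0.5882 -0.1337  0.0852] feeder x,y,z 0.0001 -0.1766 0.0852
(352, 195) [ 0.5846 -0.1212  0.074 ] feeder x,y,z -0.0004 -0.1636 0.074
(355, 188) [ 0.5915 -0.1218  0.0762] feeder x,y,z 0.0062 -0.1658 0.0762
(340, 188) [ 0.5849 -0.1112  0.0603] feeder x,y,z 0.0022 -0.1539 0.0603
(282, 194) [ 0.5733 -0.0644  0.0808] feeder x,y,z 0.0021 -0.1058 0.0808
(295, 193) [ 0.5749 -0.0744  0.0742] feeder x,y,z 0.0013 -0.1158 0.0742
(310, 190) [ 0.5779 -0.0861  0.0644] feeder x,y,z 0.0014 -0.1279 0.0644
(376, 157) [ 0.6127 -0.1428  0.0099] feeder x,y,z 0.0217 -0.1913 0.0099
(173, 187) [0.5425 0.04   0.0369] feeder x,y,z -0.0029 0.003 0.0369
```

```bash
python3 - <<'E'
from station import *
from h import *
s=get_state()
shift(s,F(-.083,-.064,.222),13.8)
shift(s,F(-.083,-.064,.073),13.8)
E
```

```text
pos [ 0.5841 -0.1019  0.2251] yaw 13.85 tilt 0.36 t 4.85 | shift [-8.66 -8.09  0.25] turn 0.05 F [ 0.89 -0.16  0.56]
pos [ 0.5841 -0.1019  0.2251] yaw 13.85 tilt 0.36 t 4.85 | shift [-8.76 -8.1  15.15] turn 0.05 F [ 0.89 -0.16  0.56]
```

Request:
{"method": "carry_out", "body": {"moves": "-2.2 -2 0 0; -4.4 -4 0 0; -6.5 -6 0 0; -8.7 -8.1 0 0; -8.7 -8.1 3 0; -8.7 -8.1 6 0; -8.7 -8.1 9 0; -8.7 -8.1 10 0; -8.7 -8.1 10 0; -8.7 -8.1 10 0"}}

```text
clock: 5.85
position: [0.4814, -0.0437, 0.1255]
tcp_rot: [0.0, 0.993, 0.121, 0.004]
force: [-0.2, 0.3, -0.3]
opening: 0.0005
```

```bash
python3 - <<'E'
from station import *
from h import *
s=get_state()
shift(s,F(-.083,-.064,.073),13.8)
c=read_camera('wrist');cv2.imwrite('pics/w5.png',c['img'][:,:,::-1])
E
```

```text
pos [ 0.4814 -0.0437  0.1255] yaw 13.87 tilt 0.42 t 5.85 | shift [-0.12  0.02  5.24] turn 0.07 F [-0.18  0.29 -0.28]
```

View pics/w5.png

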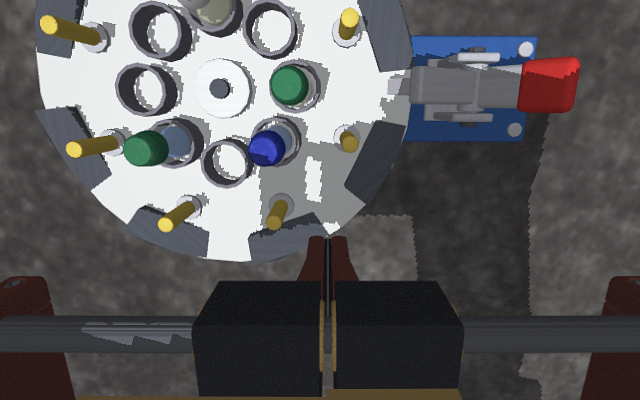

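Request:
{"method": "carry_out", "body": {"moves": "-0.1 0 2 0; -0.1 0 3.5 0; -0.1 0 5 0; -0.1 0 5.2 0; -0.1 0 5.2 0; -0.1 0 5.2 0"}}

```text
clock: 6.5
position: [0.482, -0.0441, 0.0749]
tcp_rot: [0.0, 0.993, 0.121, 0.005]
force: [-0.1, -0.1, -0.3]
opening: 0.0005
```

```bash
python3 - <<'E'
from station import *
from h import *
s=get_state()
shift(s,F(-.083,.010,.073),13.8)
c=read_camera('wrist');cv2.imwrite('pics/w6.png',c['img'][:,:,::-1])
E
```

```text
pos [ 0.482  -0.0441  0.0749] yaw 13.85 tilt 0.57 t 6.5 | shift [-0.12 -7.43  0.17] turn 0.05 F [-0.13 -0.11 -0.25]
```

View pics/w6.png

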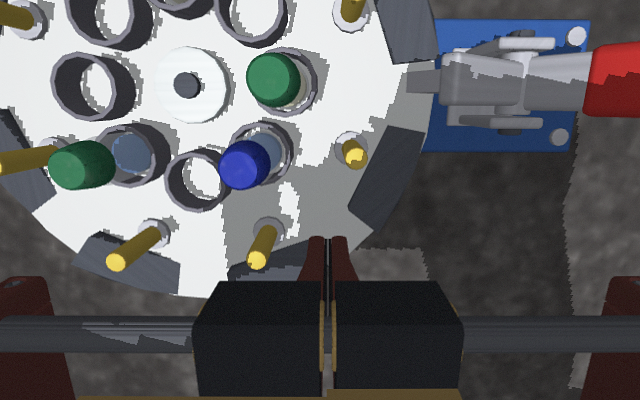

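Request:
{"method": "carry_out", "body": {"moves": "-0.1 -0.8 0.1 0; -0.1 -1.6 0.1 0; -0.1 -2.4 0.1 0; -0.1 -3 0.1 0; -0.1 -3.6 0.1 0; -0.1 -4.2 0.1 0; -0.1 -4.8 0.1 0; -0.1 -5.4 0.1 0; -0.1 -5.8 0.1 0; -0.1 -5.8 0.1 0"}}

```text
clock: 7.55
position: [0.4672, 0.0129, 0.0737]
tcp_rot: [0.0, 0.993, 0.121, 0.005]
force: [-0.4, -0.6, -0.5]
opening: 0.0004
```

```bash
python3 - <<'E'
from station import *
from h import *
s=get_state()
shift(s,F(-.083,.010,.073),13.8)
c=read_camera('wrist');cv2.imwrite('pics/w7.png',c['img'][:,:,::-1])
E
```

```text
pos [0.4672 0.0129 0.0737] yaw 13.92 tilt 0.59 t 7.55 | shift [-0.05 -1.54  0.07] turn 0.12 F [-0.42 -0.63 -0.55]
```

View pics/w7.png

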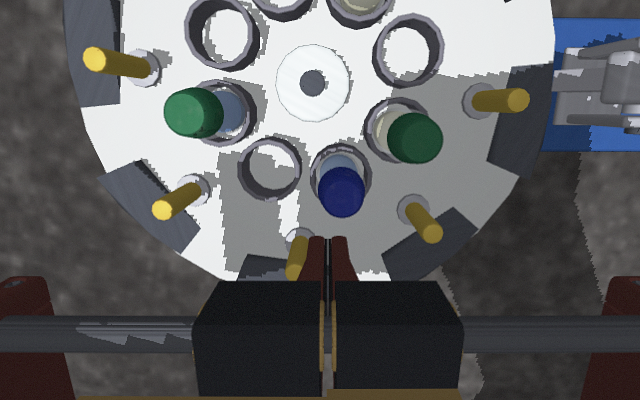

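Request:
{"method": "carry_out", "body": {"moves": "0 -0.5 0 0; 0 -1 0 0; 0 -1.3 0 0; 0 -1.5 0 0; 0 -1.5 0 0; 0 -1.5 0 0; 0 -1 0 0; 0 -0.3 0 0; 0 0 0 0; 0 0 0 0"}}

```text
clock: 8.6
position: [0.4674, 0.0116, 0.0737]
tcp_rot: [0.0, 0.993, 0.12, 0.005]
force: [-0.3, 0.7, 1.0]
opening: 0.0004
```

```bash
python3 - <<'E'
from station import *
from h import *
s=get_state()
shift(s,F(-.083,.010,.073),13.8)
c=read_camera('top');pickle.dump(c,open('top8.pkl','wb'))
im=c['img'][140:240,240:370,::-1]
cv2.imwrite('pics/top8.png',cv2.resize(im,None,fx=6,fy=6,interpolation=cv2.INTER_CUBIC))
E
```

```text
pos [0.4674 0.0116 0.0737] yaw 13.81 tilt 0.59 t 8.6 | shift [-0.04 -1.67  0.07] turn 0.01 F [-0.35  0.7   1.01]
```

View pics/top8.png

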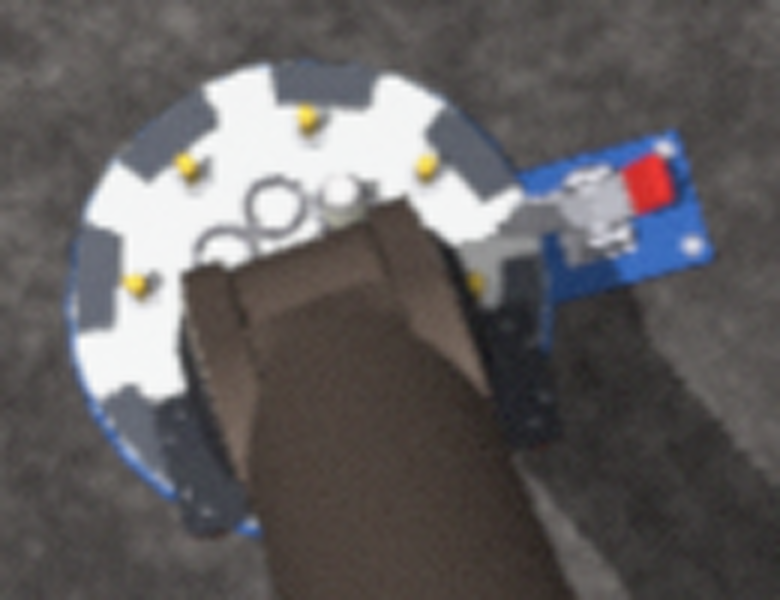

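```bash
python3 - <<'E'
from h import *
c=pickle.load(open('top8.pkl','rb'))
f=lambda p:((p[0]+.5)/6-.5+240,(p[1]+.5)/6-.5+140)
for p in [(308,119),(189,166),(136,286),(427,167),(477,285)]:
    q=onz(c,*f(p),.064);d=q[:2]-np.array([.545,.0374]);a=np.degrees(np.arctan2(d[1],d[0]))-13.8-22.5;a=a%45
    print(q,np.hypot(*d),a,'w',np.radians(45-a))
E
```

```text
[0.62785509 0.03438146 0.064     ] 0.08291006008169025 6.613550784548039 w 0.6699699269592309
[0.60564729 0.09385542 0.064     ] 0.08285715909755115 6.649886869701373 w 0.6693357426360201
[0.54609654 0.12078927 0.064     ] 0.0833964773594569 7.9466225140363775 w 0.6467034361144042
[ 0.60197621 -0.02415183  0.064     ] 0.08387440568503872 6.489266213271236 w 0.6721391019374406
[ 0.54210109 -0.04730165  0.064     ] 0.08475124625900474 6.73982292819403 w 0.6677660622990571
```

Request:
{"method": "carry_out", "body": {"moves": "0 -0.8 0 0; 0 -1.5 0 0; 0 -1.9 0 0; 0 -2.2 0 0; 0 -2.2 0 0; 0 -2.2 0 0; 0 -1.2 0 0; 0 -0.3 0 0; 0 -0.3 -2 0; 0 -0.3 -5 0"}}

```text
clock: 9.65
position: [0.465, 0.0133, 0.1229]
tcp_rot: [0.0, 0.993, 0.12, 0.003]
force: [1.1, 0.9, -0.1]
opening: 0.0003
```

Request:
{"method": "carry_out", "body": {"moves": "0 0 -4 0; 0 0 -8 0; 0 0 -8 0; 0 4 -8 0; 0 8 -8 0; 0 12 -8 0; 0 16 -8 0; 0 16 -8 0"}}

```text
clock: 10.45
position: [0.5022, -0.1491, 0.2021]
tcp_rot: [0.001, 0.993, 0.115, 0.003]
force: [0.6, -0.4, 0.0]
opening: 0.0005
```

```bash
python3 - <<'E'
from station import *
from h import *
s=get_state()
shift(s,F(0,-.205,.100),13.8)
c=read_camera('top');pickle.dump(c,open('top9.pkl','wb'))
im=c['img'][140:240,240:370,::-1]
cv2.imwrite('pics/top9.png',cv2.resize(im,None,fx=6,fy=6,interpolation=cv2.INTER_CUBIC))
E
```

```text
pos [ 0.5022 -0.1491  0.2021] yaw 13.25 tilt 0.34 t 10.45 | shift [ 8.7   3.28 10.27] turn -0.55 F [ 0.58 -0.38  0.04]
```

View pics/top9.png

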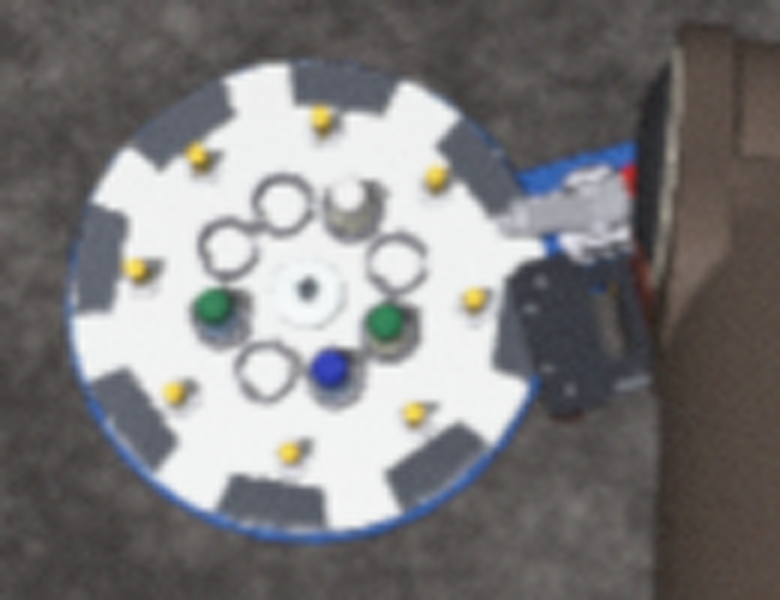

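```bash
python3 - <<'E'
from station import *
from h import *
s=get_state()
shift(s,F(0,-.213,.202),13.8)
shift(s,F(0,-.213,.095),13.8)
E
```

```text
pos [ 0.5019 -0.1459  0.2021] yaw 13.39 tilt 0.29 t 10.5 | shift [8.7  4.45 0.05] turn -0.41 F [-0.09  0.84 -0.55]
pos [ 0.5019 -0.1459  0.2021] yaw 13.39 tilt 0.29 t 10.5 | shift [ 8.65  4.44 10.75] turn -0.41 F [-0.09  0.84 -0.55]
```

Request:
{"method": "carry_out", "body": {"moves": "2 2 0 -0.4; 4 4.4 0 -0.4; 6 4.4 0 -0.4; 8 4.4 0 -0.4; 8.7 4.4 0 -0.4; 8.7 4.4 0 -0.4; 8.7 4.4 3 -0.4; 8.7 4.4 5 -0.4; 8.7 4.4 5 -0.4; 8.7 4.4 5 -0.4"}}

```text
clock: 11.5
position: [0.5963, -0.1687, 0.1529]
tcp_rot: [0.0, 0.993, 0.12, 0.002]
force: [0.3, 0.4, 0.3]
opening: 0.0003
```

```bash
python3 - <<'E'
from station import *
from h import *
s=get_state()
shift(s,F(0,-.213,.095),13.8)
c=read_camera('wrist');cv2.imwrite('pics/w10.png',c['img'][:,:,::-1])
E
```

```text
pos [ 0.5963 -0.1687  0.1529] yaw 13.78 tilt 0.25 t 11.5 | shift [0.02 0.04 5.79] turn -0.02 F [0.33 0.38 0.27]
```

View pics/w10.png

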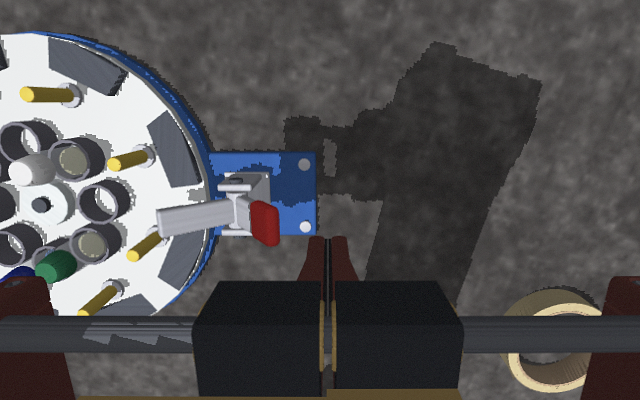

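Finger (327,240) is clear outside the red cap (265,225); descending and then pushing back.

Request:
{"method": "carry_out", "body": {"moves": "0 0 2 0; 0 0 4 0; 0 0 5.7 0; 0 0 5.8 0; 0 0 5.8 0; 0 -0.6 5.8 0; 0 -1.2 5.8 0; 0 -1.8 5.8 0; 0 -2.4 5.8 0; 0 -3 5.8 0"}}

```text
clock: 12.55
position: [0.5905, -0.1396, 0.0962]
tcp_rot: [0.001, 0.993, 0.12, 0.004]
force: [1.3, -1.2, 1.0]
opening: 0.0007
```

```bash
python3 - <<'E'
from station import *
from h import *
s=get_state()
shift(s,F(0,-.164,.095),13.8)
c=read_camera('wrist');cv2.imwrite('pics/w11.png',c['img'][:,:,::-1])
E
```

```text
pos [ 0.5905 -0.1396  0.0962] yaw 13.77 tilt 0.42 t 12.55 | shift [-0.09 -1.89  0.11] turn -0.03 F [ 1.26 -1.17  0.96]
```

View pics/w11.png

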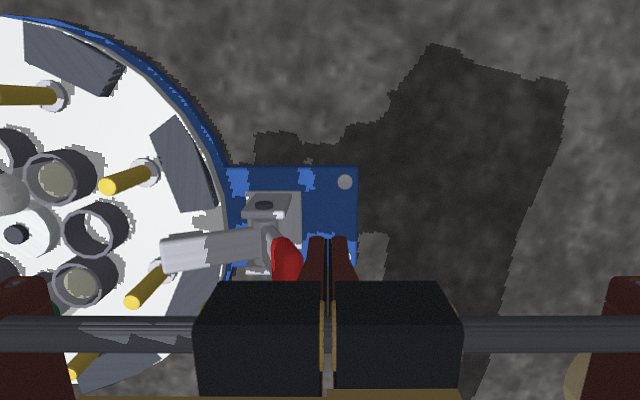

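Request:
{"method": "carry_out", "body": {"moves": "-0.1 -0.5 0.1 0; -0.1 -1 0.1 0; -0.1 -1.4 0.1 0; -0.1 -1.7 0.1 0; -0.1 -1.9 0.1 0; -0.1 -2 0.1 0; -0.1 -2 0.1 0"}}

```text
clock: 13.3
position: [0.5846, -0.1204, 0.0948]
tcp_rot: [0.001, 0.993, 0.12, 0.003]
force: [2.0, -4.5, -1.7]
opening: 0.0003
```

```bash
python3 - <<'E'
from station import *
from h import *
s=get_state()
shift(s,F(0,-.164,.095),13.8)
E
```

```text
pos [ 0.5846 -0.1204  0.0948] yaw 13.77 tilt 0.42 t 13.3 | shift [ 0.03  0.11 -0.02] turn -0.03 F [ 2.02 -4.55 -1.67]
```

Request:
{"method": "carry_out", "body": {"moves": "0 -0.2 0 0; 0 -0.3 0 0; 0 -0.3 0 0"}}

```text
clock: 13.6
position: [0.5845, -0.1202, 0.0949]
tcp_rot: [0.003, 0.993, 0.119, 0.004]
force: [2.6, -7.2, -2.5]
opening: 0.0005
```

```bash
python3 - <<'E'
from station import *
from h import *
s=get_state()
shift(s,F(0,-.164,.095),13.8)
c=read_camera('wrist');cv2.imwrite('pics/w12.png',c['img'][:,:,::-1])
E
```

```text
pos [ 0.5845 -0.1202  0.0949] yaw 13.65 tilt 0.56 t 13.6 | shift [ 0.03  0.14 -0.01] turn -0.15 F [ 2.61 -7.23 -2.5 ]
```

View pics/w12.png

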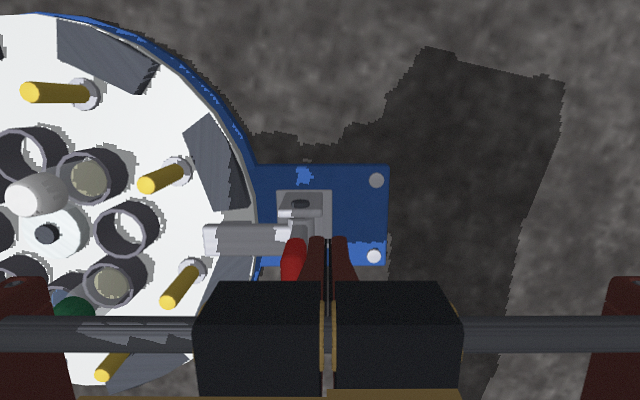

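Request:
{"method": "carry_out", "body": {"moves": "0 0.5 0 0; 0 1.5 0 0; 0 2.5 0 0; 0 2.5 -3 0; 0 2.5 -7 0; 0 2.5 -11 0; 0 2.5 -11 0; 0 2.5 -11 0"}}

```text
clock: 14.45
position: [0.5899, -0.1446, 0.206]
tcp_rot: [0.003, 0.993, 0.119, 0.005]
force: [-0.2, -0.3, 0.1]
opening: 0.0006
```

```bash
python3 - <<'E'
from station import *
from h import *
s=get_state();shift(s,F(0,-.164,.095),13.8)
c=read_camera('wrist');cv2.imwrite('pics/w13.png',c['img'][:,:,::-1])
T=np.eye(4);T[:3,:3]=rot(s['tcp_rot']);T[:3,3]=s['position']
M=T@np.array(c['mount']);c['origin']=M[:3,3];c['rotation']=M[:3,:3];pickle.dump(c,open('w13.pkl','wb'))
c=read_camera('scene');cv2.imwrite('pics/s13.png',cv2.resize(c['img'][165:265,250:360,::-1],None,fx=6,fy=6,interpolation=cv2.INTER_CUBIC))
E
```

```text
pos [ 0.5899 -0.1446  0.206 ] yaw 13.63 tilt 0.67 t 14.45 | shift [-0.02 -2.43 11.08] turn -0.17 F [-0.24 -0.27  0.06]
```

View pics/w13.png

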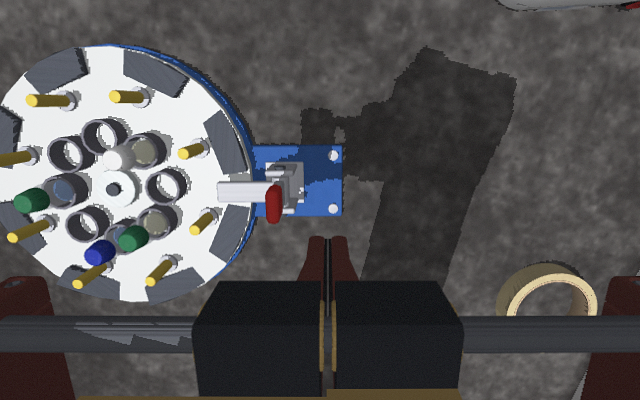

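View pics/s13.png

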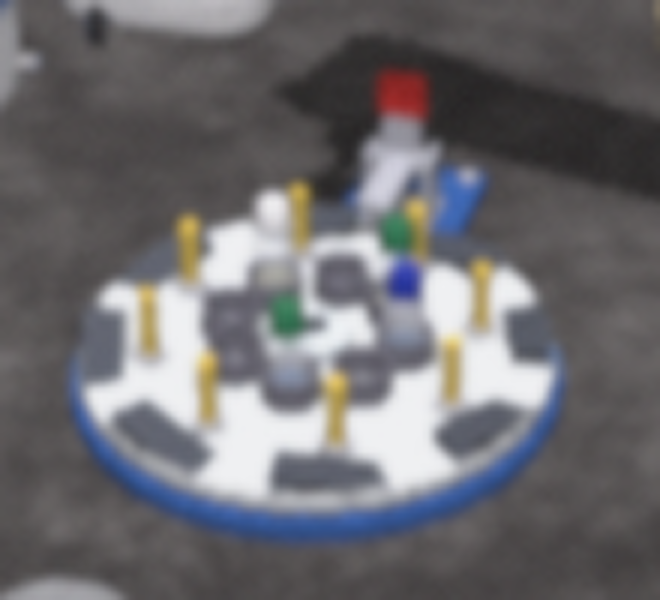

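```bash
python3 - <<'E'
from h import *
c=pickle.load(open('w13.pkl','rb'))
for p in [(225,193),(240,192),(255,191),(264,191),(274,190),(273,215),(272,205),(333,155),(332,209)]:
    q=dep(c,*p);d=q[:2]-C;print(p,'feeder x,y,z',(d@X).round(4),(-d@N).round(4),q[2].round(4))
L=[]
for u in range(222,266,2):
    for v in (188,191,194):
        q=dep(c,u,v);L.append([-(q[:2]-C)@N,q[2]])
L=np.array(L);k=np.polyfit(L[:,0],L[:,1],1);print('slope',k,L[:,1].std())
# line-of-top view
E
```

```text
(225, 193) feeder x,y,z -0.0001 -0.1012 0.0545
(240, 192) feeder x,y,z 0.0004 -0.1137 0.0534
(255, 191) feeder x,y,z 0.0015 -0.1267 0.0545
(264, 191) feeder x,y,z 0.0016 -0.1344 0.055
(274, 190) feeder x,y,z 0.0128 -0.1493 0.0983
(273, 215) feeder x,y,z -0.005 -0.1483 0.1015
(272, 205) feeder x,y,z 0.0028 -0.148 0.1022
(333, 155) feeder x,y,z 0.0264 -0.1935 0.0161
(332, 209) feeder x,y,z -0.0257 -0.1926 0.0179
slope [-0.00426815  0.05358279] 0.0007186938166083549
```

```bash
python3 - <<'E'
from h import *
im=cv2.imread('pics/w13.png')[130:260,180:360]
cv2.imwrite('pics/w13c.png',cv2.resize(im,None,fx=4,fy=4,interpolation=cv2.INTER_CUBIC))
E
```

```text
(no output)
```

View pics/w13c.png

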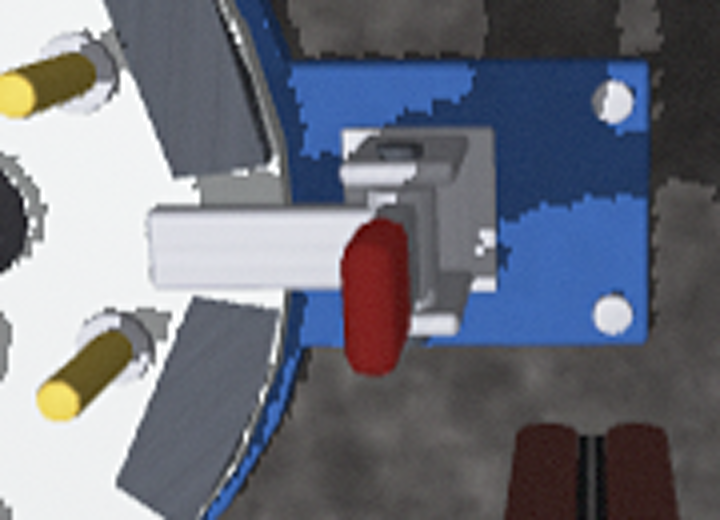

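```bash
python3 - <<'E'
from station import *
from h import *
c=read_camera('top');cv2.imwrite('pics/top14.png',c['img'][:,:,::-1])
im=c['img'][140:240,240:370,::-1]
cv2.imwrite('pics/top14c.png',cv2.resize(im,None,fx=6,fy=6,interpolation=cv2.INTER_CUBIC))
s=get_state();print(s['clock'],s['force'],s['joint_velocities'].round(3))
E
```

```text
14.6 [-0.34467312 -1.17385636  0.28425796] [-0.003  0.006 -0.002  0.    -0.     0.001 -0.001]
```

View pics/top14c.png

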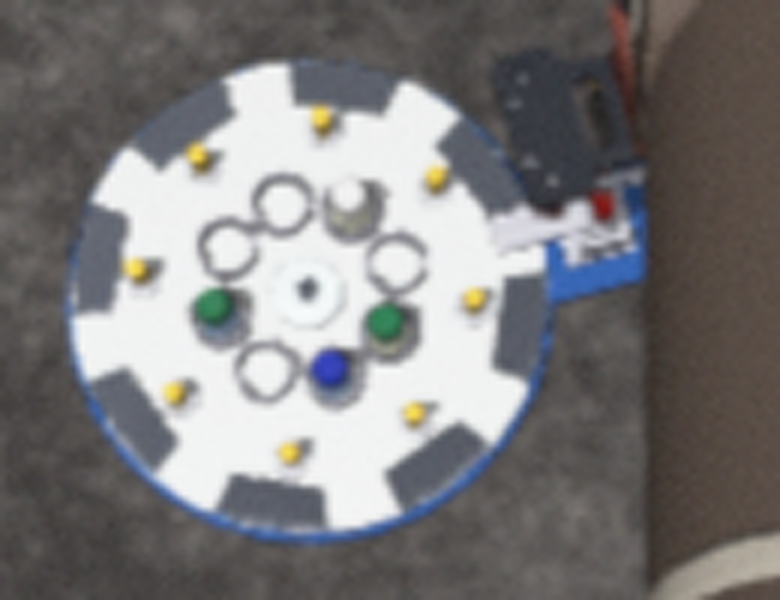

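View pics/top14.png

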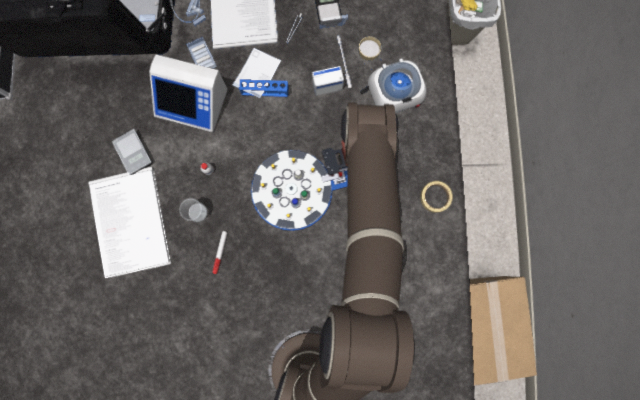

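All good: wheel one notch back, pawl level, vials standing, bystanders at the same pixels as before. Handing in.

```bash
python3 - <<'E'
from station import *
print(job_done())
E
```

```text
the job is handed in; nothing more can be done
None
```

The wheel is one notch back with the pawl down in that notch, and the job is handed in at about 14.6 s of the 67 s allowed. The hand-in reports no verdict, so the results below are my own measurements.

With the gripper shut I pushed the red lever outward with the fingertips, which raised the pawl to about 0.64 rad. I then pushed peg_a clockwise in two strokes, and pushed the lever back until the pawl met its stop. That last push peaked at about 8 N on the wrist.

| Check | Measured |
|---|---|
| Wheel angle | about 0.74–0.75 rad, estimated from peg positions in the top camera; pegs at the same pixels before and after the pawl went down |
| Pawl | arm top face level (slope about 0.004) at 53.6 mm; lever top at about 102 mm, so close to 0 rad |
| Vials | all four standing in their cups |
| Beaker, bottle, marker, tape | judged by eye: same pixel positions in the top camera as at the start |
| Gripper | clear of everything |

No check failed. The wheel angle carries a bias of about 0.02 rad: the start position read −0.02 rad, which is still within its stated tolerance.

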